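# Weight down the glued inlay strip on the box lid

### The job

A patterned wood strip has just been glued along the lid of the grey box and must be pressed from the middle outwards: lay the long plywood board centrally and squarely over the strip so that it covers it, then stand the round steel weight on the middle of the board. Only then add the two steel blocks, one on either side of the round weight, each lying flat on the board's centre line, in line with the board, near one of its ends. Set everything down, do not drop it, and leave the plywood offcut, the paint jar and the glue bottle alone.

Things in the scene. Friction and masses are not known exactly. Their poses are not given: they have to be found in the camera images.
- box: closed grey wooden box, fixed, on a black mat 310 x 140 x 3 mm; lid 284 mm (its y axis) x 114 mm (x), lid surface 58 mm above the bench. The glued strip, dark wood with light lozenges, 236 mm (y) x 40 mm (x), is centred on the lid, its top 60 mm above the bench. Origin: centre of the underside, on the bench; z up. Turned up to 0.2 rad from lying across the robot's front
- caul: the long plywood pressing board, 260 mm long (its y axis), 60 mm wide (x), 18 mm thick, 180 g, loose, flat on the bench. Origin: centre of its underside, z up; both ends are alike
- weight: round dark steel weight, standing: body 55 mm in diameter and 40 mm high, and on it, centred, a plain cylindrical grip 24 mm in diameter and 30 mm high (70 mm high in all), about 800 g. Origin: centre of its underside, z up
- block_a: flat bright steel set-up block with drilled holes, 76 mm long (its y axis), 51 mm wide (x), 25 mm high, about 600 g, lying flat. Origin: centre of its underside, z up. Same as block_b; either may go to either end
- block_b: second steel set-up block, the same as block_a: 76 mm (y) by 51 mm (x) by 25 mm high, about 600 g; origin: centre of its underside, z up
- offcut: bystander: short plywood offcut, 150 mm long (y), 60 mm wide, 18 mm thick, too short to cover the strip; flat on the bench. Origin: centre of its underside
- jar: bystander: small white paint jar with a black lid, 62 mm in diameter, 68 mm high, standing. Origin: centre of its underside
- glue: bystander: white glue bottle with an orange cap, 56 mm in diameter, 150 mm high, standing beyond the box. Origin: centre of its underside
Things that resemble listed ones, but are neither listed nor needed, are in the scene too. Leave any orange look-alike of the block_b alone. Leave any orange look-alike of the weight alone.

How it is judged:
By the outcome, as a careful person would: the job done as asked, in the order asked, and still so for the second after the job is handed in, with the robot touching nothing.
It also fails if it takes over 112 s, if anything falls off the work surface, if the arm or the gripper's body presses on something with over 40 N, if the wrist force passes 120 N, or if a joint passes its speed limit or range.

### The arm

A 6-joint arm with a two-finger parallel gripper is mounted at the origin on the work surface. World frame = base frame: x ahead of the robot, y to its left, z up, the work surface at z = 0. Lengths are in m, angles in degrees, forces in N, time in s.
With the tool pointing down it reaches from about 0.3 to 0.75 m from the base axis. Payload 8.5 kg.
Tool frame: the origin (TCP) lies at the very end of the fingers, on their centre line; the grasp point (between the pads) lies 19 mm behind it (env.hold_point_z is the distance from the TCP to the grasp point, in m); z points along the fingers, y is the line along which they close (so a half turn about z gives the same grasp; the last joint's range is limited). The gripper opens to 85 mm and grips with 20 to 120 N. Pads are 22 mm wide; open, the fingers measure 114 mm over their backs; the gripper's body (76 mm by 85 mm) begins 54 mm behind the grasp point. The pads swing forward as they close: fully open they stand 13 mm farther back than shut.
Start: joints at [-87.737, 21.807, 74.336, -0, 83.858, -12.336], TCP at [0.139, -0.532, 0.231] pointing down, gripper open.
Joint ranges: [-178.18, 178.18], [-50.72, 133.34], [12.68, 142.11], [-81.47, 261.47], [9.98, 163.14], [-165.26, 165.26]. Speed limits (degrees/s): [136.94, 136.94, 180, 180, 180, 180].

### API

Orientations are given as a 3x3 rotation matrix whose columns are the frame's x, y, z axes.
In Python, from rig import env, optics gives the robot as it stands.
- The arm moves only by the shell command python3 -m jog 'ROWS' [OPENING] [FORCE]. ROWS is JSON, a list of rows, each an object with "linear": the shift along the tool's x, y, z in units of 40 mm (1.0 is 40 mm), a list of three; "roll": the turn about the tool's z in units of 5 degrees (1.0 is 5 degrees). A call has 1 to 12 rows; each row shifts and turns the commanded pose from where the row before left it, along the tool's axes as they then stand; what a row does not reach is not made up. A row lasts 1/12 s, in which the tool goes at most 41.7 mm and 7.16 degrees, less where a joint would pass 70% of its speed; a pose out of reach is approached as far as the arm can. A call is refused whole if a number of a shift passes 1 or a number of a turn 1, either way. A call with a gripper value outside its range is refused whole. OPENING is the opening, from -1 (shut) to 1 (fully open), set as the call begins (- or left out, the last holds). The fingers move at their own pace and stop on an object; FORCE is the grip in N (left out, the last holds). Time passes only in rows, so rows that do not move let the fingers close. It gives the time, the measured TCP pose, the force, the opening and the grip force at its end, in the units of the state.
- env.observe(): the state, without advancing time (a new reading comes with each control period).
- optics.get_image(name): name is "side" or "top"; returns the picture (420x560x3 uint8, red, green, blue); there is no depth.
- optics.calibration(name): a dict with "fov_y" (degrees; the focal length in pixels is half the picture's height over the tangent of half this angle, whatever the lens; pixels are square), "cx", "cy" (the principal point, pixels), "T" (4x4, takes a point from camera to world coordinates). Camera axes: x right, y down, z forward; pixel columns grow to the right and rows downward; lengths in m; the calibration is good to about 2 mm. A picture is of the moment at which its call begins. calibration takes no time and is no camera call.
- env.close_job(): hands the job in; it is judged then, once.
The state is a dict: "time_s": time; "q": joint angles; "qvel": joint speeds; "joint_efforts": joint torques, N m; "position": TCP position; "tool_rot": TCP orientation; "ft_force": force on the tool from outside, world axes, zero at the start; "wrist_torque": the same for the moment, N m; "grip_width": finger opening in m; "gripper_force": force on a finger pad.
Only numpy, scipy, OpenCV 4.12 (cv2) and the standard library are available. Lean on these libraries where they do the work, as an engineer would, in place of code of your own. Each camera call takes 0.05 s, during which the arm holds its last target. There are 200 camera calls.

## Working session

There is one attempt and no reset: what is moved stays moved. The work goes in short steps, Python scripts to look and compute and a shell command to move; the robot and the scene stay as the last step left them, time stands still between calls to the robot, and variables do not carry over. Pictures are saved under pics/ and viewed, at most 14 in all, crops included, and the job is handed in when it is done.

```bash
ls; mkdir -p pics; python3 - <<'E'
from rig import env, optics
import cv2,numpy as np
for n in("top","side"):
    im=optics.get_image(n); np.save(f'/tmp/{n}0.npy',im); cv2.imwrite(f'pics/{n}0.png',im[:,:,::-1])
    c=optics.calibration(n); print(n,c['fov_y'],c['cx'],c['cy'],np.round(c['T'],4).tolist(), c.keys())
s=env.observe(); print(s['time_s'],s['position'],np.round(s['tool_rot'],3).tolist(),s['grip_width'])
E
```

```text
pics
top 55.489850789341894 275.8988938799617 209.89535389850948 [[0.0188, -0.984, 0.1774, 0.3941], [-0.9996, -0.0219, -0.0155, 0.0184], [0.0192, -0.1771, -0.984, 1.0974], [0.0, 0.0, 0.0, 1.0]] dict_keys(['fov_y', 'cx', 'cy', 'T'])
side 42.99502703019346 274.0506407465963 213.08903319680343 [[-0.9957, -0.0605, 0.0699, 0.4973], [-0.0921, 0.5891, -0.8028, 1.2725], [0.0074, -0.8058, -0.5921, 0.9728], [0.0, 0.0, 0.0, 1.0]] dict_keys(['fov_y', 'cx', 'cy', 'T'])
0.1 [ 0.13860359 -0.53196553  0.23078663] [[0.968, 0.252, -0.0], [0.252, -0.968, 0.001], [0.0, -0.001, -1.0]] 0.08574608554466591
```

View pics/top0.png

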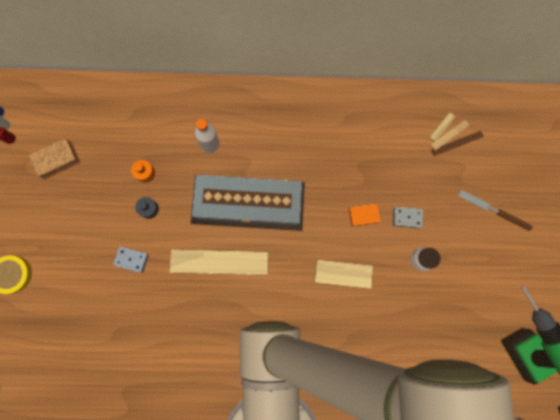

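View pics/side0.png

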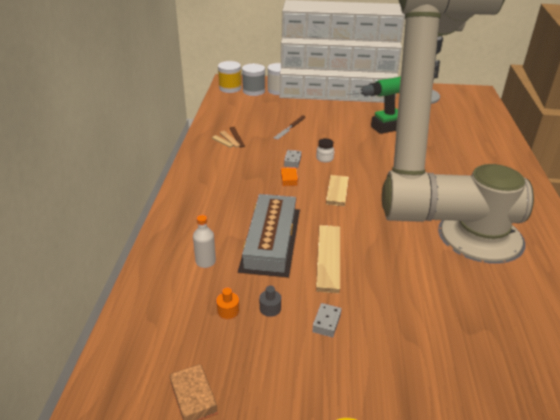

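The top view shows:
- **Board-like things:** long board at (219,262) and short one at (344,273). The long one is the caul and the short one the offcut.
- **Round weights:** dark at (146,207) and orange at (142,170). The dark one is the weight.
- **Blocks:** bright drilled at (131,259) and (409,217), plus an orange one at (365,214). The two steel ones are block_a and block_b.
- **Bystanders and box:** box at (248,201), jar at (426,259), glue at (206,136).

Next is an enlarged crop to confirm these, plus mask measurements.

```bash
cat > h.py <<'E'
import cv2,numpy as np
from rig import env,optics
def ray(n,uv):
    c=optics.calibration(n);f=210/np.tan(np.radians(c['fov_y']/2));T=np.array(c['T'])
    uv=np.atleast_2d(uv);d=np.c_[(uv[:,0]-c['cx'])/f,(uv[:,1]-c['cy'])/f,np.ones(len(uv))]@T[:3,:3].T
    return T[:3,3],d
def onz(n,uv,z):
    o,d=ray(n,uv);return (o+d*((z-o[2])/d[:,2])[:,None])[:,:2]
def proj(n,P):
    c=optics.calibration(n);f=210/np.tan(np.radians(c['fov_y']/2));T=np.array(c['T'])
    p=(np.atleast_2d(P)-T[:3,3])@T[:3,:3];return np.c_[p[:,0]/p[:,2]*f+c['cx'],p[:,1]/p[:,2]*f+c['cy']]
def blob(m,seed,r):
    k=np.zeros(m.shape,np.uint8);cv2.circle(k,seed,r,1,-1)
    n,l,s,c=cv2.connectedComponentsWithStats((m.astype(np.uint8)&k))
    i=1+np.argmax(s[1:,4]);return (l==i).astype(np.uint8)
def rect(n,mask,z):
    v,u=np.nonzero(mask);P=onz(n,np.c_[u,v],z)
    # area-exact rectangle in the plane: centre, long-axis angle, side lengths from second moments
    c=P.mean(0);w,V=np.linalg.eigh(np.cov((P-c).T));a=np.degrees(np.arctan2(V[1,1],V[0,1]))%180
    return np.round(c,4),round(a,1),np.round(np.sqrt(12*w[::-1])*1000,1)
E
python3 - <<'E'
from h import *
t=np.load('/tmp/top0.npy');s=np.load('/tmp/side0.npy')
a=cv2.resize(t[125:295,95:445],(784,381),interpolation=cv2.INTER_CUBIC)
cv2.imwrite('pics/crop0.png',a[:,:,::-1])
for n,im,S in(("top",t,dict(caul=(219,262,60,.018),offcut=(344,273,40,.018),bl_L=(131,259,22,.025),bl_R=(409,217,20,.025),strip=(246,199,55,.06),lid=(248,200,75,.058),weight=(146,207,16,.04))),
 ("side",s,dict(caul=(329,256,45,.018),bl_L=(327,320,25,.025),bl_R=(292,158,14,.025),strip=(271,226,36,.06),weight=(270,301,17,.04)))):
    hsv=cv2.cvtColor(im,cv2.COLOR_RGB2HSV).astype(int);H,Sa,V=hsv[...,0],hsv[...,1],hsv[...,2]
    for k,(u,v,r,z) in S.items():
        print(n,k,im[v,u],hsv[v,u],end=' ')
        m={'c':(H>16)&(V>180)&(Sa<150),'o':(H>16)&(V>180)&(Sa<150),'b':(Sa<80)&(V>95),'s':Sa>90,'l':(Sa<90)&(V>85),'w':(V<95)}[k[0]]
        b=blob(m,(u,v),r)
        if k[0]!='s':b=cv2.morphologyEx(b,cv2.MORPH_CLOSE,np.ones((7,7)))if k[0]!='l' else b
        if k=='lid':
            cs,_=cv2.findContours(b,0,2);b=cv2.drawContours(b*0,cs,-1,1,-1)
        print(b.sum(),*rect(n,b,z))
E
```

```text
top caul [222 193 130] [ 21 106 222] 2275 [0.444  0.1523] 89.5 [260.7  61.8]
top offcut [206 178 119] [ 20 108 206] 1300 [ 0.4187 -0.1836] 85.4 [150.6  61.3]
top bl_L [123 129 133] [102  19 133] 592 [0.4463 0.3864] 77.2 [78.2 52.3]
top bl_R [111 106  96] [ 20  34 111] 545 [ 0.5758 -0.3606] 85.6 [78.9 52.4]
top strip [200 158 108] [ 16 117 200] 2420 [0.7061 0.0789] 87.5 [221.4  84.7]
top lid [185 147 100] [ 17 117 185] 4628 [0.6096 0.0798] 87.5 [286.2 116.2]
top weight [48 44 43] [ 6 27 48] 348 [0.5832 0.3472] 62.4 [54.9 44.1]
side caul [229 195 128] [ 20 112 229] 1354 [0.4438 0.1624] 89.8 [257.4  59.4]
side bl_L [162 157 147] [ 20  24 162] 654 [0.4471 0.3974] 78.1 [93.  51.8]
side bl_R [162 156 147] [ 18  24 162] 229 [ 0.5758 -0.343 ] 89.4 [107.3  50.6]
side strip [175 129  85] [ 15 131 175] 727 [0.6748 0.0493] 76.6 [267.1  77. ]
side weight [84 81 77] [17 21 84] 461 [0.584  0.3696] 95.6 [81.4 43.9]
```

View pics/crop0.png

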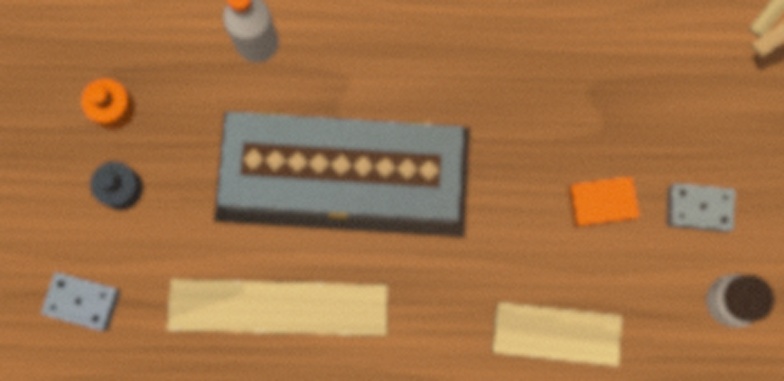

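The crop confirms my choices: the dark weight, the two grey drilled blocks and the long board are the ones meant, and the orange ones are not. All the top-view sizes match. The side view gives y about 10 mm higher, so I overlay the estimates on it.

```bash
python3 - <<'E'
from h import *
R={'caul':(.444,.1523,89.5,260,60,0,.018),'L':(.4463,.3864,77.2,76,51,0,.025),'R':(.5758,-.3606,85.6,76,51,0,.025),'strip':(.6096,.0798,87.5,236,40,.06,.06),'lid':(.6096,.0798,87.5,284,114,.0,.058)}
out=[]
for n,(x0,y0,x1,y1) in (("side",(190,140,360,345)),("top",(95,160,445,295))):
    im=np.load(f'/tmp/{n}0.npy');k=780//(x1-x0) if n=='top' else 4
    k=2.2 if n=='top' else 2.9
    a=cv2.resize(im[y0:y1,x0:x1],None,fx=k,fy=k,interpolation=cv2.INTER_CUBIC)
    for nm,(x,y,an,l,w,za,zb) in R.items():
        c,s=np.cos(np.radians(an)),np.sin(np.radians(an));e=np.array([(1,1),(1,-1),(-1,-1),(-1,1)])*[l/2000,w/2000]
        P=np.c_[x+e[:,0]*c-e[:,1]*s,y+e[:,0]*s+e[:,1]*c]
        q=(proj(n,np.c_[P,[zb]*4])-[x0,y0]+.5)*k
        cv2.polylines(a,[np.int32(q*16)],True,(255,0,0),1,cv2.LINE_AA,4)
    for z in (0,.04,.07):
        th=np.linspace(0,6.28,40);r=.0275 if z<.07 else .012
        q=(proj(n,np.c_[.583+r*np.cos(th),.350+r*np.sin(th),0*th+z])-[x0,y0]+.5)*k
        cv2.polylines(a,[np.int32(q*16)],True,(0,255,0),1,cv2.LINE_AA,4)
    cv2.imwrite(f'pics/ov_{n}.png',a[:,:,::-1])
E
```

```text
(no output)
```

View pics/ov_side.png

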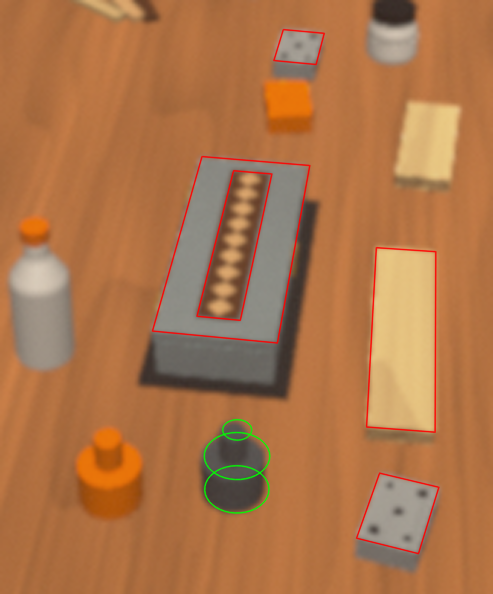

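View pics/ov_top.png

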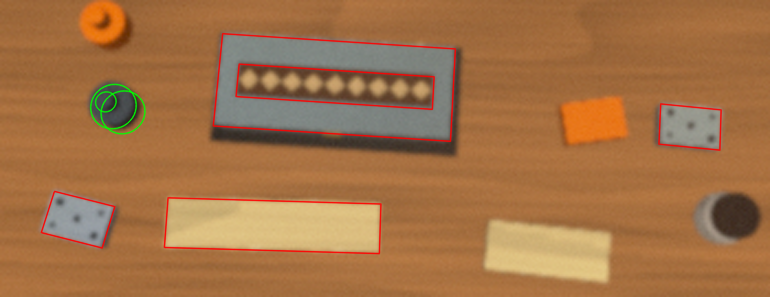

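Rectangles agree in both views to about 1 mm. The weight estimate needs refining, so I enlarge it in both views.

```bash
python3 - <<'E'
from h import *
out=[]
for n,(u,v) in (("top",(146,207)),("side",(270,301))):
    im=np.load(f'/tmp/{n}0.npy');a=im[v-20:v+20,u-20:u+20]
    a=cv2.resize(a,(400,400),interpolation=cv2.INTER_NEAREST);a=np.clip(a.astype(float)*1.7,0,255).astype(np.uint8)
    for p in range(0,400,50): cv2.putText(a,str((u-20)+p//10),(p,10),0,.35,(255,255,255));cv2.putText(a,str((v-20)+p//10),(0,p+4),0,.35,(255,255,255))
    out.append(a)
cv2.imwrite('pics/w.png',np.hstack(out)[:,:,::-1])
E
```

```text
(no output)
```

View pics/w.png

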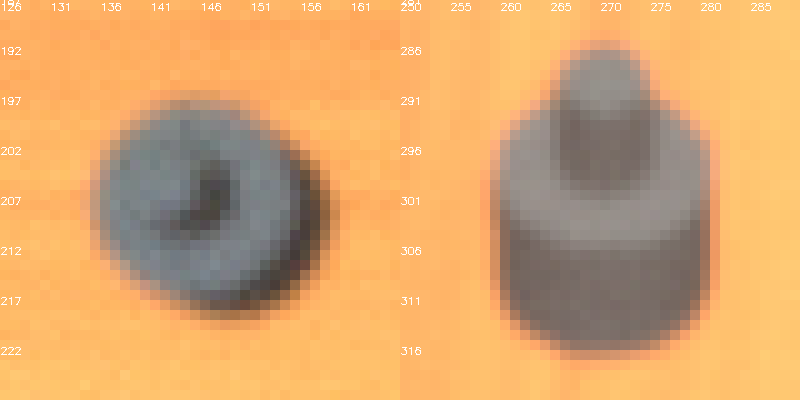

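The body's top circle is centred at about (145,207) in the top view. In the side view the grip's top is at (269.5,289), the grip base front at (269.5,300) and the body's front edge at (269.7,306).

```bash
python3 - <<'E'
from h import *
print(onz('top',(145.3,207),.04),onz('side',(269.5,289),.07))
for w in [(.583,.341,0),(.583,.345,0)]:
    for z,r in((.04,.0275),(.07,.012),(0,.0275)):
        th=np.linspace(0,6.28,60);P=np.c_[w[0]+r*np.cos(th),w[1]+r*np.sin(th),0*th+z]
        for n in('top','side'):
            q=proj(n,P);print(w[:2],z,n,q.min(0).round(1),q.max(0).round(1))
s=env.observe();print(s['position'])
# tool->world needed
E
```

```text
[[0.58484002 0.35165544]] [[0.58641274 0.35531054]]
(0.583, 0.341) 0.04 top [138.9 197.7] [159.6 217.9]
(0.583, 0.341) 0.04 side [260.2 285.9] [282.7 302. ]
(0.583, 0.341) 0.07 top [141.2 201.1] [150.5 210.2]
(0.583, 0.341) 0.07 side [266.5 281.5] [276.5 288.4]
(0.583, 0.341) 0 top [143.5 200.7] [163.4 220.2]
(0.583, 0.341) 0 side [260.3 297.4] [282.4 313.5]
(0.583, 0.345) 0.04 top [137.4 197.7] [158.1 217.9]
(0.583, 0.345) 0.04 side [260.  287.1] [282.5 303.2]
(0.583, 0.345) 0.07 top [139.7 201.1] [149.  210.2]
(0.583, 0.345) 0.07 side [266.4 282.6] [276.3 289.6]
(0.583, 0.345) 0 top [142.  200.7] [162.  220.1]
(0.583, 0.345) 0 side [260.2 298.5] [282.3 314.7]
[ 0.13860359 -0.53196553  0.23078663]
```

```bash
python3 - <<'E'
from h import *
print('jar',onz('top',(429,258),.068),'orange blk',onz('top',(365,214),.025),'orange wt',onz('top',(143,170),.04),'glue base side',onz('side',(205,262),0), 'offcut .4187 -.1836')
E
python3 -m jog '[{"linear":[0,0,0],"roll":-1},{"linear":[0,0,0],"roll":-1},{"linear":[0,0,0],"roll":-1},{"linear":[0,0,0],"roll":-1},{"linear":[0,0,0],"roll":-1},{"linear":[0,0,0],"roll":-1},{"linear":[0,0,0],"roll":-1},{"linear":[0,0,0],"roll":-1},{"linear":[0,0,0],"roll":-1},{"linear":[0,0,0],"roll":-1},{"linear":[0,0,0],"roll":-1},{"linear":[0,0,0],"roll":-1}]' 1 40
python3 -m jog '[{"linear":[0,0.5,0],"roll":-1},{"linear":[0,0.5,0],"roll":-1},{"linear":[0,0.5,0],"roll":-1},{"linear":[0.5,0.5,0],"roll":0},{"linear":[0.8,0.5,0],"roll":0},{"linear":[0.8,0.5,0],"roll":0},{"linear":[0.8,0.5,0],"roll":0},{"linear":[0.8,0.5,0],"roll":0},{"linear":[0.8,0.5,0],"roll":0},{"linear":[0.8,0.5,0],"roll":0}]'
```

```text
jar [[ 0.46226586 -0.39570121]] orange blk [[ 0.58148451 -0.24250455]] orange wt [[0.68705136 0.36570883]] glue base side [[0.77920551 0.19780887]] offcut .4187 -.1836
time_s: 1.1
position: [0.1386, -0.532, 0.2309]
tool_rot: [[0.261, 0.965, -0.0], [0.965, -0.261, 0.001], [0.001, -0.0, -1.0]]
ft_force: [0.3, -0.0, 0.5]
grip_width: 0.0853
gripper_force: 0.0
time_s: 1.93
position: [0.3395, -0.3302, 0.2311]
tool_rot: [[0.007, 1.0, -0.0], [1.0, -0.007, 0.0], [0.0, -0.0, -1.0]]
ft_force: [0.4, -0.6, -0.1]
grip_width: 0.0852
gripper_force: 0.0
```

```bash

python3 -m jog '[{"linear":[0.9,0.22,0],"roll":0},{"linear":[0.9,0.22,0],"roll":0},{"linear":[0.9,0.22,0],"roll":0},{"linear":[0.9,0.22,0],"roll":0},{"linear":[0.9,0.22,0],"roll":0},{"linear":[0.9,0.22,0],"roll":0},{"linear":[0.9,0.22,0],"roll":0},{"linear":[0.9,0.22,0],"roll":0},{"linear":[0.9,0.22,0],"roll":0},{"linear":[0.9,0.22,0],"roll":0},{"linear":[0.9,0.2,0],"roll":0},{"linear":[0.9,0.2,0],"roll":0}]'
python3 -m jog '[{"linear":[0.6,0,0.2],"roll":0},{"linear":[0.5,0,0.6],"roll":0},{"linear":[0.2,0,0.8],"roll":0},{"linear":[0,0,0.8],"roll":0},{"linear":[0,0,0.6],"roll":0},{"linear":[0,0,0.4],"roll":0},{"linear":[0,0,0.2],"roll":0},{"linear":[0,0,0],"roll":0},{"linear":[0,0,0],"roll":0}]'
```

```text
time_s: 2.93
position: [0.4459, 0.1012, 0.2312]
tool_rot: [[0.007, 1.0, -0.0], [1.0, -0.007, -0.0], [-0.0, -0.0, -1.0]]
ft_force: [1.6, -0.9, -0.1]
grip_width: 0.0855
gripper_force: 0.0
time_s: 3.68
position: [0.4466, 0.1512, 0.0877]
tool_rot: [[0.007, 1.0, 0.0], [1.0, -0.007, 0.0], [0.0, 0.0, -1.0]]
ft_force: [0.5, 0.3, 0.7]
grip_width: 0.0853
gripper_force: 0.0
```

```bash

python3 -m jog '[{"linear":[0.03,-0.06,0.6],"roll":0},{"linear":[0,0,0.6],"roll":0},{"linear":[0,0,0.4],"roll":0},{"linear":[0,0,0.25],"roll":0},{"linear":[0,0,0.15],"roll":0},{"linear":[0,0,0.1],"roll":0},{"linear":[0,0,0.07],"roll":0},{"linear":[0,0,0],"roll":0},{"linear":[0,0,0],"roll":0}]'
python3 -m jog '[{"linear":[0,0,0],"roll":0},{"linear":[0,0,0],"roll":0},{"linear":[0,0,0],"roll":0},{"linear":[0,0,0],"roll":0},{"linear":[0,0,0],"roll":0},{"linear":[0,0,0],"roll":0},{"linear":[0,0,0],"roll":0},{"linear":[0,0,0],"roll":0}]' -1 50
```

```text
time_s: 4.43
position: [0.4444, 0.1525, 0.0011]
tool_rot: [[0.007, 1.0, 0.001], [1.0, -0.007, 0.0], [0.0, 0.001, -1.0]]
ft_force: [0.1, 0.3, -0.1]
grip_width: 0.0853
gripper_force: 0.0
time_s: 5.1
position: [0.4441, 0.1525, 0.0012]
tool_rot: [[0.007, 1.0, 0.001], [1.0, -0.007, 0.0], [0.0, 0.001, -1.0]]
ft_force: [-1.5, -0.1, 8.2]
grip_width: 0.0586
gripper_force: 53.9
```

```bash

python3 -m jog '[{"linear":[0,0,-0.1],"roll":0},{"linear":[0,0,-0.3],"roll":0},{"linear":[0,0,-0.5],"roll":0},{"linear":[0,0,-0.7],"roll":0},{"linear":[0,0,-0.7],"roll":0},{"linear":[0,0,-0.5],"roll":0},{"linear":[0,0,-0.3],"roll":0},{"linear":[0,0,-0.1],"roll":0}]'
python3 -m jog '[{"linear":[-0.1,0.3,0],"roll":0.1},{"linear":[-0.3,0.6,0],"roll":0.1},{"linear":[-0.3,0.7,0],"roll":0.1},{"linear":[-0.3,0.7,0],"roll":0.1},{"linear":[-0.3,0.7,0],"roll":0},{"linear":[-0.3,0.6,0],"roll":0},{"linear":[-0.1,0.4,0],"roll":0},{"linear":[-0.1,0.2,0],"roll":0},{"linear":[0,0,0],"roll":0},{"linear":[0,0,0],"roll":0}]'
python3 - <<'E'
from h import *
for n in("top","side"):
    im=optics.get_image(n);np.save(f'/tmp/{n}1.npy',im)
    cv2.imwrite(f'pics/{n}1.png',cv2.resize(im[120:360,130:380] if n=='side' else im[120:300,150:350],None,fx=2.4,fy=2.4)[:,:,::-1])
s=env.observe();print(s['position'],np.degrees(np.arctan2(s['tool_rot'][1][0],s['tool_rot'][0][0])))
E
```

```text
time_s: 5.77
position: [0.4445, 0.1526, 0.1305]
tool_rot: [[0.007, 1.0, 0.003], [1.0, -0.007, 0.0], [0.0, 0.003, -1.0]]
ft_force: [0.0, 0.2, -2.1]
grip_width: 0.0581
gripper_force: 54.9
time_s: 6.6
position: [0.6087, 0.0755, 0.1277]
tool_rot: [[0.042, 0.999, -0.002], [0.999, -0.042, 0.0], [0.0, -0.002, -1.0]]
ft_force: [0.4, 0.1, -2.7]
grip_width: 0.0588
gripper_force: 54.8
[0.6084761  0.07586573 0.12833538] 87.63634354683447
```

View pics/side1.png

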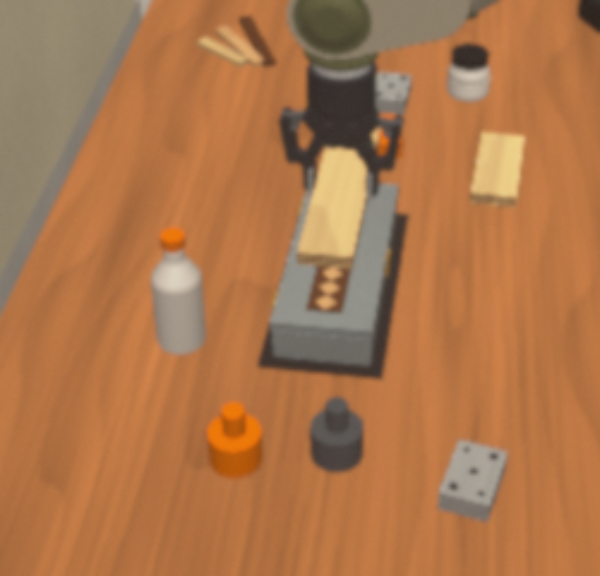

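The side view shows the caul held level above the strip. Now I lower it.

```bash

python3 -m jog '[{"linear":[0.09,0.05,0.3],"roll":0},{"linear":[0,0,0.4],"roll":0},{"linear":[0,0,0.35],"roll":0},{"linear":[0,0,0.25],"roll":0},{"linear":[0,0,0.15],"roll":0},{"linear":[0,0,0.1],"roll":0},{"linear":[0,0,0],"roll":0},{"linear":[0,0,0],"roll":0}]'
python3 -m jog '[{"linear":[0,0,0.03],"roll":0},{"linear":[0,0,0.02],"roll":0},{"linear":[0,0,0],"roll":0},{"linear":[0,0,0],"roll":0}]'
```

```text
time_s: 7.37
position: [0.612, 0.0788, 0.0669]
tool_rot: [[0.042, 0.999, 0.001], [0.999, -0.042, 0.0], [0.0, 0.001, -1.0]]
ft_force: [0.6, -0.1, -1.8]
grip_width: 0.0585
gripper_force: 54.8
time_s: 7.7
position: [0.6118, 0.0787, 0.0647]
tool_rot: [[0.042, 0.999, 0.0], [0.999, -0.042, -0.0], [0.0, 0.0, -1.0]]
ft_force: [0.2, 0.3, -2.2]
grip_width: 0.0584
gripper_force: 54.8
```

```bash

python3 -m jog '[{"linear":[0.01,-0.03,0.04],"roll":0},{"linear":[0,0,0.03],"roll":0},{"linear":[0,0,0],"roll":0},{"linear":[0,0,0],"roll":0}]'
python3 -m jog '[{"linear":[0,0,0.02],"roll":0},{"linear":[0,0,0],"roll":0},{"linear":[0,0,0],"roll":0}]'
```

```text
time_s: 8.03
position: [0.6105, 0.0792, 0.0616]
tool_rot: [[0.042, 0.999, -0.0], [0.999, -0.042, 0.0], [0.0, -0.0, -1.0]]
ft_force: [-0.6, -0.1, -1.5]
grip_width: 0.0583
gripper_force: 54.8
time_s: 8.28
position: [0.6107, 0.0792, 0.0613]
tool_rot: [[0.042, 0.999, 0.001], [0.999, -0.042, -0.0], [0.0, 0.001, -1.0]]
ft_force: [-1.5, -0.1, 3.3]
grip_width: 0.0583
gripper_force: 55.3
```

```bash

python3 -m jog '[{"linear":[0,0,0],"roll":0},{"linear":[0,0,0],"roll":0},{"linear":[0,0,0],"roll":0},{"linear":[0,0,0],"roll":0},{"linear":[0,0,0],"roll":0},{"linear":[0,0,0],"roll":0}]' 1 50
python3 -m jog '[{"linear":[0,0,-0.3],"roll":0},{"linear":[0,0,-0.6],"roll":0},{"linear":[0,0,-0.8],"roll":0},{"linear":[0,0,-0.8],"roll":0},{"linear":[0.4,0,-0.2],"roll":0},{"linear":[0.8,-0.1,0],"roll":0},{"linear":[0.9,-0.1,0],"roll":0},{"linear":[0.9,-0.1,0],"roll":0},{"linear":[0.9,-0.1,0],"roll":0},{"linear":[0.9,-0.1,0],"roll":0},{"linear":[0.8,0,0],"roll":0},{"linear":[0.7,0,0],"roll":0}]'
python3 - <<'E'
from h import *
im=optics.get_image('top');np.save('/tmp/top2.npy',im);im2=optics.get_image('side')
cv2.imwrite('pics/top2.png',np.vstack([cv2.resize(im[150:250,130:330],(800,400)),cv2.resize(im2[180:280,180:380],(400,200)).repeat(1,1) if 0 else np.zeros((1,800,3),np.uint8)])[:,:,::-1])
hsv=cv2.cvtColor(im,cv2.COLOR_RGB2HSV).astype(int);H,S,V=hsv[...,0],hsv[...,1],hsv[...,2]
b=blob((H>16)&(V>170)&(S<150)&(S>60),(246,200),55);print(b.sum(),rect('top',b,.078))
E
```

```text
time_s: 8.78
position: [0.6106, 0.0792, 0.0609]
tool_rot: [[0.042, 0.999, 0.0], [0.999, -0.042, -0.0], [-0.0, 0.0, -1.0]]
ft_force: [-0.3, 0.1, -0.8]
grip_width: 0.0858
gripper_force: 0.0
time_s: 9.78
position: [0.6006, 0.3342, 0.169]
tool_rot: [[0.041, 0.999, 0.0], [0.999, -0.041, 0.0], [0.0, 0.0, -1.0]]
ft_force: [-0.6, -1.1, 0.3]
grip_width: 0.0858
gripper_force: 0.0
2270 (array([0.6113, 0.0784]), np.float64(87.7), array([259.7,  60.5]))
```

View pics/top2.png

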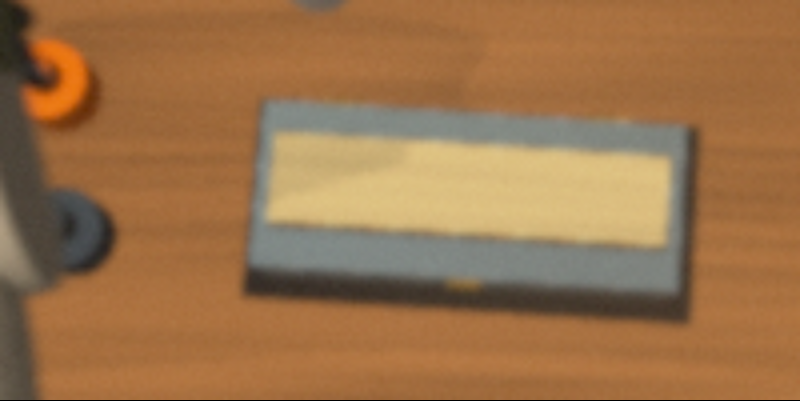

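The caul lies at (0.611, 0.078), 87.7°, covers the strip and is square on the lid. Next is the dark weight.

```bash

python3 -m jog '[{"linear":[0.25,-0.2,0],"roll":0},{"linear":[0.23,-0.18,0.2],"roll":0},{"linear":[0,0,0.5],"roll":0},{"linear":[0,0,0.7],"roll":0},{"linear":[0,0,0.5],"roll":0},{"linear":[0,0,0.2],"roll":0},{"linear":[0,0,0],"roll":0},{"linear":[0,0,0],"roll":0}]' 0.3
```

```text
time_s: 10.55
position: [0.5869, 0.3516, 0.0856]
tool_rot: [[0.042, 0.999, 0.001], [0.999, -0.042, 0.0], [0.0, 0.001, -1.0]]
ft_force: [0.2, -0.4, 0.2]
grip_width: 0.0554
gripper_force: 0.0
```

```bash
python3 - <<'E'
from h import *
out=[]
for n,(u,v) in (("top",(146,207)),("side",(270,291))):
    im=optics.get_image(n);a=im[v-30:v+30,u-30:u+30]
    out.append(cv2.resize(np.clip(a.astype(float)*1.7,0,255).astype(np.uint8),(400,400),interpolation=cv2.INTER_CUBIC))
cv2.imwrite('pics/w2.png',np.hstack(out)[:,:,::-1])
E
```

```text
(no output)
```

View pics/w2.png

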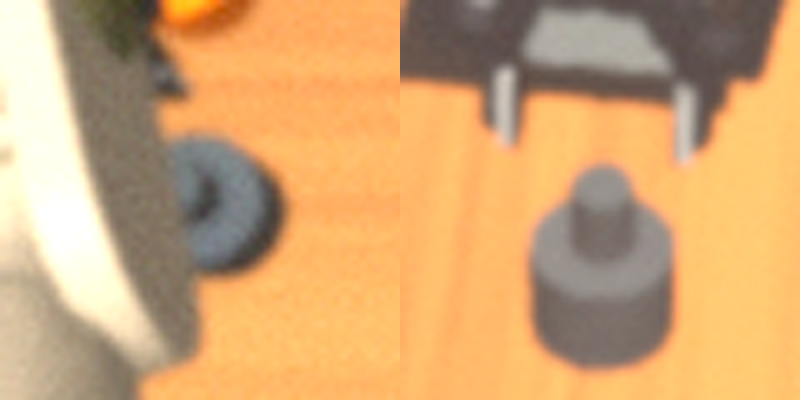

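The fingers straddle the grip centrally, so I descend to just above the body.

```bash

python3 -m jog '[{"linear":[0.05,0,0.3],"roll":0},{"linear":[0,0,0.3],"roll":0},{"linear":[0,0,0.2],"roll":0},{"linear":[0,0,0.12],"roll":0},{"linear":[0,0,0.06],"roll":0},{"linear":[0,0,0],"roll":0},{"linear":[0,0,0],"roll":0}]'
python3 -m jog '[{"linear":[0,0,0],"roll":0},{"linear":[0,0,0],"roll":0},{"linear":[0,0,0],"roll":0},{"linear":[0,0,0],"roll":0},{"linear":[0,0,0],"roll":0},{"linear":[0,0,0],"roll":0},{"linear":[0,0,0],"roll":0}]' -1 80
```

```text
time_s: 11.23
position: [0.587, 0.3537, 0.0458]
tool_rot: [[0.042, 0.999, 0.0], [0.999, -0.042, 0.0], [0.0, 0.0, -1.0]]
ft_force: [0.7, -1.0, 0.8]
grip_width: 0.0553
gripper_force: 0.0
time_s: 11.82
position: [0.5866, 0.3538, 0.0464]
tool_rot: [[0.042, 0.999, -0.0], [0.999, -0.042, 0.0], [0.0, -0.0, -1.0]]
ft_force: [-4.3, -0.2, 6.0]
grip_width: 0.0217
gripper_force: 78.1
```

```bash

python3 -m jog '[{"linear":[0,0,-0.1],"roll":0},{"linear":[0,0,-0.2],"roll":0},{"linear":[0,0,-0.4],"roll":0},{"linear":[0,0,-0.6],"roll":0},{"linear":[0,0,-0.7],"roll":0},{"linear":[0,0,-0.6],"roll":0},{"linear":[0,0,-0.3],"roll":0},{"linear":[0,0,-0.1],"roll":0}]'
python3 -m jog '[{"linear":[-0.2,0.05,0],"roll":0},{"linear":[-0.5,0.1,0],"roll":0},{"linear":[-0.75,0.1,0],"roll":0},{"linear":[-0.8,0.1,0],"roll":0},{"linear":[-0.8,0.1,0],"roll":0},{"linear":[-0.8,0.1,0],"roll":0},{"linear":[-0.8,0.1,0],"roll":0},{"linear":[-0.75,0.1,0],"roll":0},{"linear":[-0.6,0.1,0],"roll":0},{"linear":[-0.5,0.05,0],"roll":0},{"linear":[-0.3,0,0],"roll":0},{"linear":[0,0,0],"roll":0}]'
python3 -m jog '[{"linear":[0,0,0],"roll":0},{"linear":[0,0,0],"roll":0}]'
```

```text
time_s: 12.48
position: [0.5875, 0.3538, 0.1681]
tool_rot: [[0.042, 0.999, 0.003], [0.999, -0.042, 0.001], [0.001, 0.003, -1.0]]
ft_force: [0.2, -0.4, -7.8]
grip_width: 0.0212
gripper_force: 79.3
time_s: 13.48
position: [0.6109, 0.0775, 0.1642]
tool_rot: [[0.045, 0.999, -0.003], [0.999, -0.045, -0.001], [-0.001, -0.003, -1.0]]
ft_force: [0.6, 0.4, -8.5]
grip_width: 0.0216
gripper_force: 79.2
time_s: 13.65
position: [0.611, 0.0811, 0.165]
tool_rot: [[0.041, 0.999, -0.001], [0.999, -0.041, 0.001], [0.001, -0.001, -1.0]]
ft_force: [0.0, 0.0, -8.1]
grip_width: 0.0214
gripper_force: 79.2
```

```bash

python3 -m jog '[{"linear":[-0.07,0,0.15],"roll":0},{"linear":[0,0,0.25],"roll":0},{"linear":[0,0,0.25],"roll":0},{"linear":[0,0,0.15],"roll":0},{"linear":[0,0,0.08],"roll":0},{"linear":[0,0,0.05],"roll":0},{"linear":[0,0,0],"roll":0},{"linear":[0,0,0],"roll":0},{"linear":[0,0,0],"roll":0}]'
python3 -m jog '[{"linear":[0,0,0.02],"roll":0},{"linear":[0,0,0.01],"roll":0},{"linear":[0,0,0],"roll":0},{"linear":[0,0,0],"roll":0}]'
```

```text
time_s: 14.4
position: [0.6116, 0.0776, 0.129]
tool_rot: [[0.042, 0.999, 0.001], [0.999, -0.042, -0.0], [-0.0, 0.001, -1.0]]
ft_force: [-0.2, -0.7, -7.6]
grip_width: 0.0213
gripper_force: 79.2
time_s: 14.73
position: [0.6113, 0.0776, 0.1274]
tool_rot: [[0.042, 0.999, 0.0], [0.999, -0.042, 0.0], [0.0, 0.0, -1.0]]
ft_force: [-0.6, -0.8, -7.7]
grip_width: 0.0216
gripper_force: 79.2
```

```bash

python3 -m jog '[{"linear":[0.02,0,0.03],"roll":0},{"linear":[0,0,0.02],"roll":0},{"linear":[0,0,0],"roll":0},{"linear":[0,0,0],"roll":0}]'
python3 -m jog '[{"linear":[0,0,0.015],"roll":0},{"linear":[0,0,0.01],"roll":0},{"linear":[0,0,0],"roll":0},{"linear":[0,0,0],"roll":0}]'
```

```text
time_s: 15.07
position: [0.6113, 0.0784, 0.1252]
tool_rot: [[0.042, 0.999, -0.0], [0.999, -0.042, 0.0], [0.0, -0.0, -1.0]]
ft_force: [-0.4, -0.2, -8.2]
grip_width: 0.0212
gripper_force: 79.2
time_s: 15.4
position: [0.6114, 0.0784, 0.1245]
tool_rot: [[0.042, 0.999, 0.0], [0.999, -0.042, -0.0], [0.0, 0.0, -1.0]]
ft_force: [0.8, 0.4, -7.6]
grip_width: 0.0216
gripper_force: 79.4
```

```bash

python3 -m jog '[{"linear":[0,0,0.02],"roll":0},{"linear":[0,0,0],"roll":0},{"linear":[0,0,0],"roll":0},{"linear":[0,0,0],"roll":0}]'
```

```text
time_s: 15.73
position: [0.6115, 0.0783, 0.1244]
tool_rot: [[0.042, 0.999, 0.001], [0.999, -0.042, -0.0], [-0.0, 0.001, -1.0]]
ft_force: [-4.0, 0.3, 3.4]
grip_width: 0.0216
gripper_force: 80.5
```

```bash

python3 -m jog '[{"linear":[0,0,0],"roll":0},{"linear":[0,0,0],"roll":0},{"linear":[0,0,0],"roll":0},{"linear":[0,0,0],"roll":0},{"linear":[0,0,0],"roll":0},{"linear":[0,0,0],"roll":0}]' 0.3
python3 -m jog '[{"linear":[0,0,-0.1],"roll":0},{"linear":[0,0,-0.3],"roll":0},{"linear":[0,0,-0.6],"roll":0},{"linear":[0,0,-0.8],"roll":0},{"linear":[0.2,-0.1,-0.5],"roll":0},{"linear":[0.6,-0.3,-0.1],"roll":0},{"linear":[0.8,-0.5,0],"roll":0},{"linear":[0.8,-0.5,0],"roll":0},{"linear":[0.8,-0.5,0],"roll":0},{"linear":[0.8,-0.5,0],"roll":0},{"linear":[0.8,-0.5,0],"roll":0},{"linear":[0.8,-0.5,0],"roll":0}]' 
python3 -m jog '[{"linear":[0.8,-0.5,0.2],"roll":0},{"linear":[0.6,-0.4,0.3],"roll":0},{"linear":[0.4,-0.1,0.5],"roll":0},{"linear":[0.1,0,0.6],"roll":0.5},{"linear":[0,0,0.6],"roll":0.5},{"linear":[0,0,0.4],"roll":0.5},{"linear":[0,0,0.2],"roll":0.5},{"linear":[0,0,0],"roll":0.08},{"linear":[0,0,0],"roll":0},{"linear":[0,0,0],"roll":0}]' 1
python3 - <<'E'
from h import *
im=optics.get_image('side');cv2.imwrite('pics/side3.png',cv2.resize(im[160:360,180:380],(700,700))[90:690,:,::-1])
s=env.observe();print(s['position'],s['time_s'])
E
```

```text
time_s: 16.23
position: [0.6114, 0.0784, 0.1235]
tool_rot: [[0.042, 0.999, 0.0], [0.999, -0.042, 0.0], [0.0, 0.0, -1.0]]
ft_force: [0.5, -0.2, 0.1]
grip_width: 0.0555
gripper_force: 0.0
time_s: 17.23
position: [0.4837, 0.3093, 0.22]
tool_rot: [[0.042, 0.999, 0.001], [0.999, -0.042, 0.0], [0.0, 0.001, -1.0]]
ft_force: [0.4, -0.1, 0.5]
grip_width: 0.0553
gripper_force: 0.0
time_s: 18.07
position: [0.4485, 0.3857, 0.1086]
tool_rot: [[0.22, 0.975, 0.002], [0.975, -0.22, 0.001], [0.001, 0.001, -1.0]]
ft_force: [0.2, -0.2, 0.8]
grip_width: 0.0855
gripper_force: 0.0
[0.44855674 0.38572728 0.10867495] 18.1167
```

View pics/side3.png

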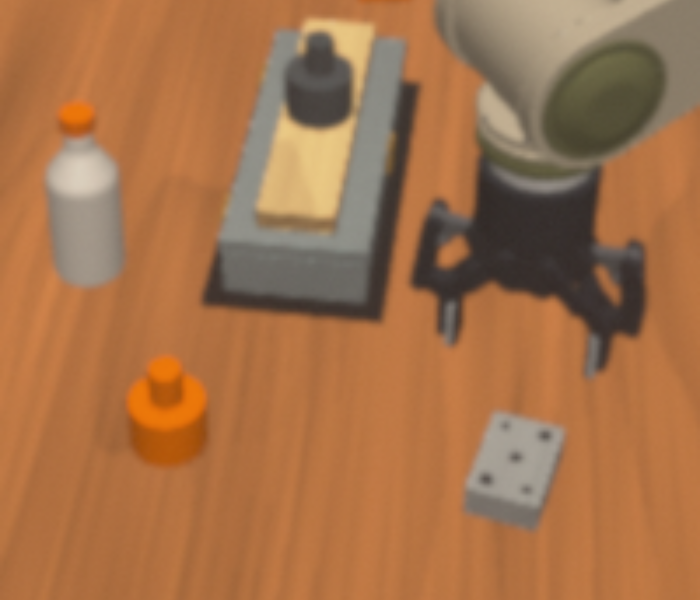

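The weight stands upright at the middle of the board, and the gripper is aligned over the left block. Now I grasp it.

```bash

python3 -m jog '[{"linear":[0,-0.05,0.5],"roll":0},{"linear":[0,0,0.6],"roll":0},{"linear":[0,0,0.6],"roll":0},{"linear":[0,0,0.4],"roll":0},{"linear":[0,0,0.25],"roll":0},{"linear":[0,0,0.15],"roll":0},{"linear":[0,0,0.04],"roll":0},{"linear":[0,0,0],"roll":0},{"linear":[0,0,0],"roll":0}]'
python3 -m jog '[{"linear":[0,0,0],"roll":0},{"linear":[0,0,0],"roll":0},{"linear":[0,0,0],"roll":0},{"linear":[0,0,0],"roll":0},{"linear":[0,0,0],"roll":0},{"linear":[0,0,0],"roll":0},{"linear":[0,0,0],"roll":0},{"linear":[0,0,0],"roll":0}]' -1 80
python3 -m jog '[{"linear":[0,0,-0.1],"roll":0},{"linear":[0,0,-0.3],"roll":0},{"linear":[0,0,-0.5],"roll":0},{"linear":[0,0,-0.7],"roll":0},{"linear":[0,0,-0.8],"roll":-0.5},{"linear":[0,0,-0.7],"roll":-0.5},{"linear":[0,0,-0.5],"roll":-0.5},{"linear":[0,0,-0.3],"roll":-0.5},{"linear":[0,0,-0.1],"roll":-0.1},{"linear":[0,0,0],"roll":0},{"linear":[0,0,0],"roll":0}]'
```

```text
time_s: 18.87
position: [0.4467, 0.3862, 0.007]
tool_rot: [[0.221, 0.975, 0.002], [0.975, -0.221, 0.001], [0.001, 0.001, -1.0]]
ft_force: [0.1, -0.5, -0.2]
grip_width: 0.0857
gripper_force: 0.0
time_s: 19.53
position: [0.4462, 0.3862, 0.0069]
tool_rot: [[0.222, 0.975, 0.001], [0.975, -0.222, 0.001], [0.001, 0.001, -1.0]]
ft_force: [-1.9, -0.1, 7.2]
grip_width: 0.0492
gripper_force: 84.5
time_s: 20.45
position: [0.4456, 0.3856, 0.1647]
tool_rot: [[0.041, 0.999, -0.002], [0.999, -0.041, -0.001], [-0.001, -0.002, -1.0]]
ft_force: [0.4, -0.6, -5.4]
grip_width: 0.0491
gripper_force: 84.2
```

```bash

python3 -m jog '[{"linear":[-0.2,0.15,0],"roll":0},{"linear":[-0.5,0.4,0],"roll":0},{"linear":[-0.6,0.5,0],"roll":0},{"linear":[-0.6,0.5,0],"roll":0},{"linear":[-0.6,0.5,0],"roll":0},{"linear":[-0.6,0.5,0],"roll":0},{"linear":[-0.6,0.5,0],"roll":0},{"linear":[-0.6,0.5,0],"roll":0},{"linear":[-0.5,0.4,0],"roll":0},{"linear":[-0.35,0.3,0],"roll":0},{"linear":[-0.15,0.15,0],"roll":0},{"linear":[0,0,0],"roll":0}]'
python3 -m jog '[{"linear":[0,0,0.1],"roll":0},{"linear":[0,0,0.3],"roll":0},{"linear":[0,0,0.4],"roll":0},{"linear":[0,0,0.3],"roll":0},{"linear":[0,0,0.2],"roll":0},{"linear":[0,0,0],"roll":0},{"linear":[0,0,0],"roll":0},{"linear":[0,0,0],"roll":0}]'
```

```text
time_s: 21.45
position: [0.6142, 0.165, 0.1645]
tool_rot: [[0.043, 0.999, -0.002], [0.999, -0.043, -0.0], [-0.001, -0.002, -1.0]]
ft_force: [-0.3, 1.0, -4.6]
grip_width: 0.0492
gripper_force: 84.0
time_s: 22.12
position: [0.6137, 0.1675, 0.1148]
tool_rot: [[0.04, 0.999, 0.001], [0.999, -0.04, 0.0], [0.0, 0.001, -1.0]]
ft_force: [0.4, 0.9, -4.5]
grip_width: 0.049
gripper_force: 83.9
```

```bash

python3 -m jog '[{"linear":[-0.08,0.03,0.2],"roll":0},{"linear":[0,0,0.2],"roll":0},{"linear":[0,0,0.12],"roll":0},{"linear":[0,0,0.08],"roll":0},{"linear":[0,0,0.04],"roll":0},{"linear":[0,0,0],"roll":0},{"linear":[0,0,0],"roll":0},{"linear":[0,0,0],"roll":0}]'
python3 -m jog '[{"linear":[0,0,0.03],"roll":0},{"linear":[0,0,0.02],"roll":0},{"linear":[0,0,0],"roll":0},{"linear":[0,0,0],"roll":0}]'
```

```text
time_s: 22.78
position: [0.6147, 0.1638, 0.0886]
tool_rot: [[0.04, 0.999, 0.001], [0.999, -0.04, 0.0], [0.0, 0.001, -1.0]]
ft_force: [0.8, -0.2, -4.2]
grip_width: 0.0491
gripper_force: 84.1
time_s: 23.12
position: [0.6145, 0.1638, 0.0863]
tool_rot: [[0.04, 0.999, -0.0], [0.999, -0.04, 0.0], [0.0, -0.0, -1.0]]
ft_force: [-0.1, 0.3, -5.6]
grip_width: 0.0492
gripper_force: 84.1
```

```bash

python3 -m jog '[{"linear":[0,0,0.02],"roll":0},{"linear":[0,0,0.01],"roll":0},{"linear":[0,0,0],"roll":0},{"linear":[0,0,0],"roll":0}]'
python3 -m jog '[{"linear":[0,0,0.015],"roll":0},{"linear":[0,0,0],"roll":0},{"linear":[0,0,0],"roll":0}]'
```

```text
time_s: 23.45
position: [0.6145, 0.1638, 0.0851]
tool_rot: [[0.04, 0.999, -0.0], [0.999, -0.04, 0.0], [0.0, -0.0, -1.0]]
ft_force: [-0.6, 0.7, -6.0]
grip_width: 0.0492
gripper_force: 84.1
time_s: 23.7
position: [0.6146, 0.1638, 0.085]
tool_rot: [[0.04, 0.999, 0.0], [0.999, -0.04, -0.0], [0.0, 0.0, -1.0]]
ft_force: [-2.2, 0.4, -0.1]
grip_width: 0.0489
gripper_force: 84.6
```

```bash

python3 -m jog '[{"linear":[0,0,0],"roll":0},{"linear":[0,0,0],"roll":0},{"linear":[0,0,0],"roll":0},{"linear":[0,0,0],"roll":0},{"linear":[0,0,0],"roll":0},{"linear":[0,0,0],"roll":0}]' 1
python3 -m jog '[{"linear":[0,0,-0.1],"roll":0},{"linear":[0,0,-0.4],"roll":0},{"linear":[0,0,-0.7],"roll":0},{"linear":[0,0,-0.8],"roll":0},{"linear":[0,0,-0.8],"roll":0},{"linear":[0,0,-0.6],"roll":0},{"linear":[-0.3,0,-0.2],"roll":0},{"linear":[-0.7,0,0],"roll":0},{"linear":[-0.8,0,0],"roll":0},{"linear":[-0.9,0,0],"roll":0},{"linear":[-0.9,0,0],"roll":0},{"linear":[-0.9,0,0],"roll":0}]'
python3 -m jog '[{"linear":[-0.9,0,0],"roll":0},{"linear":[-0.9,0,0],"roll":0},{"linear":[-0.9,0,0],"roll":0},{"linear":[-0.9,-0.1,0],"roll":0},{"linear":[-0.9,-0.1,0],"roll":0},{"linear":[-0.9,-0.1,0],"roll":0},{"linear":[-0.9,-0.1,0],"roll":0},{"linear":[-0.9,0,0],"roll":0},{"linear":[-0.8,0,0],"roll":0},{"linear":[-0.5,0,0],"roll":0.2},{"linear":[0,0,0],"roll":0.2},{"linear":[0,0,0],"roll":0}]'
python3 - <<'E'
from h import *
im=optics.get_image('side');cv2.imwrite('pics/side4.png',cv2.resize(im[130:330,170:370],(700,700))[:600,:,::-1])
s=env.observe();print(s['position'],s['time_s'])
E
```

```text
time_s: 24.2
position: [0.6146, 0.1638, 0.0846]
tool_rot: [[0.04, 0.999, 0.0], [0.999, -0.04, 0.0], [0.0, 0.0, -1.0]]
ft_force: [-0.1, 0.5, -0.4]
grip_width: 0.0849
gripper_force: 0.0
time_s: 25.2
position: [0.6066, -0.0182, 0.2278]
tool_rot: [[0.04, 0.999, -0.001], [0.999, -0.04, 0.0], [0.0, -0.001, -1.0]]
ft_force: [0.7, -0.2, -0.0]
grip_width: 0.0851
gripper_force: 0.0
time_s: 26.2
position: [0.5768, -0.3562, 0.2273]
tool_rot: [[0.078, 0.997, -0.001], [0.997, -0.078, 0.001], [0.001, -0.001, -1.0]]
ft_force: [-0.0, 0.9, -0.2]
grip_width: 0.0857
gripper_force: 0.0
[ 0.57724737 -0.35500636  0.22776343] 26.25
```

View pics/side4.png

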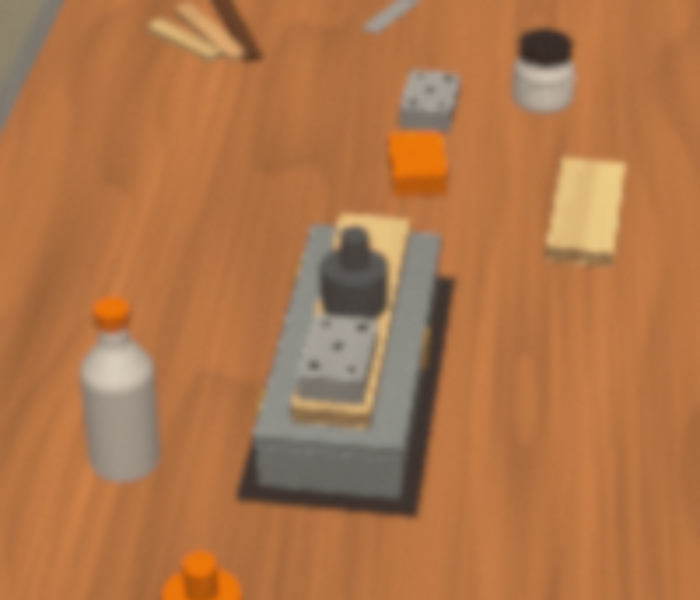

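The first block lies flat on the centre line near its end. Now the second block at the far right.

```bash

python3 -m jog '[{"linear":[-0.14,-0.02,0.3],"roll":0},{"linear":[0,0,0.7],"roll":0},{"linear":[0,0,0.8],"roll":0},{"linear":[0,0,0.8],"roll":0},{"linear":[0,0,0.7],"roll":0},{"linear":[0,0,0.4],"roll":0},{"linear":[0,0,0],"roll":0},{"linear":[0,0,0],"roll":0}]'
python3 -m jog '[{"linear":[0,0,0.4],"roll":0},{"linear":[0,0,0.5],"roll":0},{"linear":[0,0,0.4],"roll":0},{"linear":[0,0,0.25],"roll":0},{"linear":[0,0,0.15],"roll":0},{"linear":[0,0,0.05],"roll":0},{"linear":[0,0,0],"roll":0},{"linear":[0,0,0],"roll":0}]'
```

```text
time_s: 26.92
position: [0.5767, -0.3595, 0.0807]
tool_rot: [[0.073, 0.997, -0.001], [0.997, -0.073, 0.001], [0.001, -0.001, -1.0]]
ft_force: [-0.6, 0.4, -0.1]
grip_width: 0.0854
gripper_force: 0.0
time_s: 27.58
position: [0.577, -0.361, 0.0117]
tool_rot: [[0.075, 0.997, 0.001], [0.997, -0.075, -0.001], [-0.001, 0.002, -1.0]]
ft_force: [0.7, 0.1, -0.3]
grip_width: 0.0854
gripper_force: 0.0
```

```bash

python3 -m jog '[{"linear":[0,0,0.08],"roll":0},{"linear":[0,0,0.04],"roll":0},{"linear":[0,0,0],"roll":0},{"linear":[0,0,0],"roll":0}]'
python3 -m jog '[{"linear":[0,0,0],"roll":0},{"linear":[0,0,0],"roll":0},{"linear":[0,0,0],"roll":0},{"linear":[0,0,0],"roll":0},{"linear":[0,0,0],"roll":0},{"linear":[0,0,0],"roll":0},{"linear":[0,0,0],"roll":0},{"linear":[0,0,0],"roll":0}]' -1 80
python3 -m jog '[{"linear":[0,0,-0.1],"roll":0},{"linear":[0,0,-0.3],"roll":0},{"linear":[0,0,-0.5],"roll":0},{"linear":[0,0,-0.7],"roll":0},{"linear":[0,0,-0.8],"roll":-0.1},{"linear":[0,0,-0.7],"roll":-0.1},{"linear":[0,0,-0.5],"roll":-0.1},{"linear":[0,0,-0.3],"roll":-0.1},{"linear":[0,0,-0.1],"roll":0},{"linear":[0,0,0],"roll":0},{"linear":[0,0,0],"roll":0}]'
```

```text
time_s: 27.92
position: [0.5764, -0.3607, 0.0057]
tool_rot: [[0.075, 0.997, -0.0], [0.997, -0.075, 0.0], [0.0, -0.0, -1.0]]
ft_force: [-0.4, -0.4, 0.7]
grip_width: 0.0851
gripper_force: 0.0
time_s: 28.58
position: [0.5769, -0.3609, 0.0064]
tool_rot: [[0.075, 0.997, 0.001], [0.997, -0.075, -0.001], [-0.001, 0.001, -1.0]]
ft_force: [0.5, 1.2, 5.1]
grip_width: 0.0491
gripper_force: 86.4
time_s: 29.5
position: [0.576, -0.3603, 0.1646]
tool_rot: [[0.04, 0.999, -0.002], [0.999, -0.04, 0.002], [0.001, -0.002, -1.0]]
ft_force: [0.3, -0.1, -5.7]
grip_width: 0.0493
gripper_force: 85.4
```

```bash

python3 -m jog '[{"linear":[0.3,0,0],"roll":0},{"linear":[0.6,0.04,0],"roll":0},{"linear":[0.8,0.05,0],"roll":0},{"linear":[0.9,0.05,0],"roll":0},{"linear":[0.9,0.05,0],"roll":0},{"linear":[0.9,0.05,0],"roll":0},{"linear":[0.9,0.05,0],"roll":0},{"linear":[0.9,0.05,0],"roll":0},{"linear":[0.9,0.05,0],"roll":0},{"linear":[0.8,0.05,0],"roll":0},{"linear":[0.6,0,0],"roll":0},{"linear":[0.3,0,0],"roll":0}]'
python3 -m jog '[{"linear":[0,0,0],"roll":0},{"linear":[0,0,0],"roll":0},{"linear":[0,0,0.1],"roll":0},{"linear":[0,0,0.3],"roll":0},{"linear":[0,0,0.4],"roll":0},{"linear":[0,0,0.3],"roll":0},{"linear":[0,0,0.15],"roll":0},{"linear":[0,0,0],"roll":0},{"linear":[0,0,0],"roll":0},{"linear":[0,0,0],"roll":0}]'
```

```text
time_s: 30.5
position: [0.6072, -0.0057, 0.1647]
tool_rot: [[0.037, 0.999, -0.002], [0.999, -0.037, 0.001], [0.001, -0.002, -1.0]]
ft_force: [-0.1, 0.3, -5.2]
grip_width: 0.0492
gripper_force: 85.3
time_s: 31.33
position: [0.6086, -0.0102, 0.1165]
tool_rot: [[0.041, 0.999, 0.001], [0.999, -0.041, -0.0], [-0.0, 0.001, -1.0]]
ft_force: [0.2, -0.0, -4.3]
grip_width: 0.0493
gripper_force: 85.2
```

```bash

python3 -m jog '[{"linear":[0.07,-0.02,0.2],"roll":0},{"linear":[0,0,0.2],"roll":0},{"linear":[0,0,0.16],"roll":0},{"linear":[0,0,0.1],"roll":0},{"linear":[0,0,0.04],"roll":0},{"linear":[0,0,0],"roll":0},{"linear":[0,0,0],"roll":0},{"linear":[0,0,0],"roll":0}]'
python3 -m jog '[{"linear":[0,0,0.03],"roll":0},{"linear":[0,0,0.02],"roll":0},{"linear":[0,0,0],"roll":0},{"linear":[0,0,0],"roll":0}]'
```

```text
time_s: 32.0
position: [0.6077, -0.0069, 0.088]
tool_rot: [[0.04, 0.999, 0.001], [0.999, -0.04, -0.0], [-0.0, 0.001, -1.0]]
ft_force: [-0.0, -0.4, -4.5]
grip_width: 0.0489
gripper_force: 85.4
time_s: 32.33
position: [0.6075, -0.0068, 0.0857]
tool_rot: [[0.04, 0.999, -0.0], [0.999, -0.04, 0.0], [0.0, -0.0, -1.0]]
ft_force: [-0.1, 0.0, -4.7]
grip_width: 0.049
gripper_force: 85.4
```

```bash

python3 -m jog '[{"linear":[0,0,0.02],"roll":0},{"linear":[0,0,0],"roll":0},{"linear":[0,0,0],"roll":0},{"linear":[0,0,0],"roll":0}]'
python3 -m jog '[{"linear":[0,0,0.015],"roll":0},{"linear":[0,0,0],"roll":0},{"linear":[0,0,0],"roll":0}]'
```

```text
time_s: 32.67
position: [0.6075, -0.0068, 0.0849]
tool_rot: [[0.04, 0.999, 0.0], [0.999, -0.04, 0.0], [0.0, 0.0, -1.0]]
ft_force: [0.7, -0.4, -5.9]
grip_width: 0.0488
gripper_force: 85.4
time_s: 32.92
position: [0.6076, -0.0069, 0.0844]
tool_rot: [[0.04, 0.999, 0.0], [0.999, -0.04, -0.0], [-0.0, 0.0, -1.0]]
ft_force: [-0.6, 0.2, -5.4]
grip_width: 0.0493
gripper_force: 85.3
```

```bash

python3 -m jog '[{"linear":[0,0,0.01],"roll":0},{"linear":[0,0,0],"roll":0},{"linear":[0,0,0],"roll":0}]'
python3 -m jog '[{"linear":[0,0,0.01],"roll":0},{"linear":[0,0,0],"roll":0},{"linear":[0,0,0],"roll":0}]'
```

```text
time_s: 33.17
position: [0.6076, -0.0068, 0.0843]
tool_rot: [[0.04, 0.999, 0.0], [0.999, -0.04, -0.0], [-0.0, 0.0, -1.0]]
ft_force: [-0.5, 0.2, 0.7]
grip_width: 0.0494
gripper_force: 85.9
time_s: 33.42
position: [0.6076, -0.0068, 0.0843]
tool_rot: [[0.04, 0.999, 0.001], [0.999, -0.04, -0.0], [-0.0, 0.001, -1.0]]
ft_force: [-4.4, 1.1, 5.8]
grip_width: 0.049
gripper_force: 86.5
```

Contact made. Now release, rise, move aside and check.

```bash

python3 -m jog '[{"linear":[0,0,0],"roll":0},{"linear":[0,0,0],"roll":0},{"linear":[0,0,0],"roll":0},{"linear":[0,0,0],"roll":0},{"linear":[0,0,0],"roll":0},{"linear":[0,0,0],"roll":0}]' 1
python3 -m jog '[{"linear":[0,0,-0.1],"roll":0},{"linear":[0,0,-0.4],"roll":0},{"linear":[0,0,-0.7],"roll":0},{"linear":[0,0,-0.8],"roll":0},{"linear":[0,0,-0.8],"roll":0},{"linear":[-0.3,0,-0.6],"roll":0},{"linear":[-0.6,0,-0.2],"roll":0},{"linear":[-0.9,0,0],"roll":0},{"linear":[-0.9,0,0],"roll":0},{"linear":[-0.9,0,0],"roll":0},{"linear":[-0.9,0,0],"roll":0},{"linear":[-0.8,0,0],"roll":0}]'
python3 -m jog '[{"linear":[-0.5,0,0],"roll":0},{"linear":[0,0,0],"roll":0},{"linear":[0,0,0],"roll":0}]'
python3 - <<'E'
from h import *
o=[]
R={'caul':(.6113,.0784,87.7,260,60,.078),'A':(.6146,.1638,87.7,76,51,.103),'B':(.6076,-.0068,87.7,76,51,.103)}
for n,(u,v) in(("top",(250,200)),("side",(272,225))):
    im=optics.get_image(n);k=5.3;a=cv2.resize(im[v-56:v+57,u-75:u+75] if 0 else im[v-56:v+56,u-75:u+75],None,fx=k/2 if 0 else 2.66,fy=2.66,interpolation=cv2.INTER_CUBIC);k=2.66
    b=a.copy()
    for x,y,an,l,w,z in R.values():
        c,s=np.cos(np.radians(an)),np.sin(np.radians(an));e=np.array([(1,1),(1,-1),(-1,-1),(-1,1)])*[l/2000,w/2000]
        q=(proj(n,np.c_[x+e[:,0]*c-e[:,1]*s,y+e[:,0]*s+e[:,1]*c,[z]*4])-[u-75,v-56]+.5)*k
        cv2.polylines(b,[np.int32(q*16)],True,(255,0,0),1,cv2.LINE_AA,4)
    o.append(np.vstack([a,b]))
cv2.imwrite('pics/fin.png',np.hstack(o)[:,:,::-1])
E
```

```text
time_s: 33.92
position: [0.6075, -0.0068, 0.0835]
tool_rot: [[0.04, 0.999, 0.0], [0.999, -0.04, -0.0], [-0.0, 0.0, -1.0]]
ft_force: [0.3, -0.2, 1.7]
grip_width: 0.0854
gripper_force: 0.0
time_s: 34.92
position: [0.5986, -0.2209, 0.2279]
tool_rot: [[0.041, 0.999, 0.0], [0.999, -0.041, -0.0], [-0.0, 0.0, -1.0]]
ft_force: [0.4, 0.0, 1.0]
grip_width: 0.0855
gripper_force: 0.0
time_s: 35.17
position: [0.5979, -0.2394, 0.2274]
tool_rot: [[0.042, 0.999, -0.0], [0.999, -0.042, 0.0], [0.0, -0.0, -1.0]]
ft_force: [-0.1, 0.7, 0.2]
grip_width: 0.0851
gripper_force: 0.0
```

View pics/fin.png

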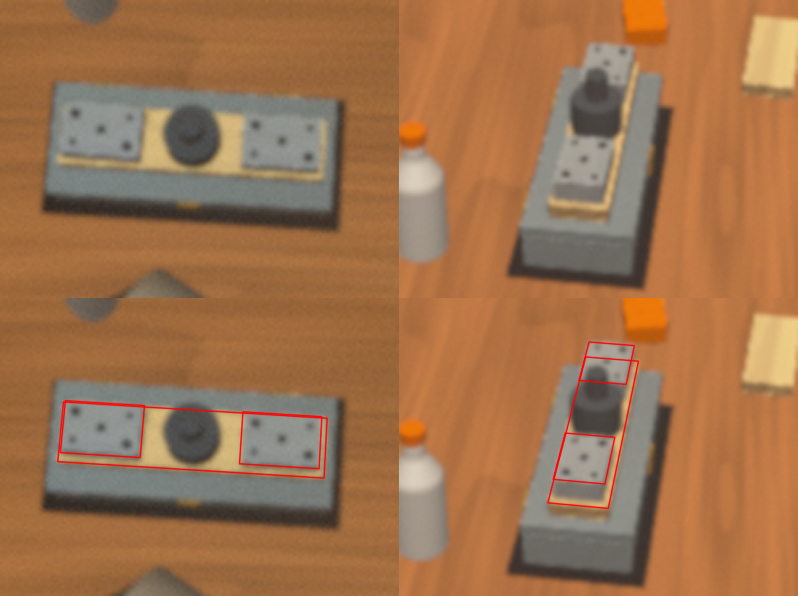

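The final views show the caul covering the strip, the weight at the middle and both blocks flat on the centre line near the ends. All of it matches the planned outlines.

```bash
python3 -c "
from rig import env;print(env.close_job())"
```

```text
the job is handed in; nothing more can be done
None
```

The job is handed in at about 35 s: the board covers the strip centrally and squarely, the round weight stands on its middle, and one steel block lies flat near each end on the centre line; I did not touch the offcut, jar, glue bottle or orange look-alikes.

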